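Lay out a casting and its reference bracket for a scan

ROBOT

A 6-joint arm with a two-finger parallel gripper is mounted at the origin on the work surface. World frame = base frame: x ahead of the robot, y to its left, z up, the work surface at z = 0. Lengths are in m, angles in rad, forces in N, time in s.
With the tool pointing down it reaches from about 0.35 to 0.775 m from the base axis. Payload 7.3 kg.
Tool frame: the origin (TCP) lies between the finger pads, 19 mm behind the fingertips; this is the grasp point; z points along the fingers, y is the line along which they close (so a half turn about z gives the same grasp; the last joint's range is limited). The gripper opens to 92 mm and grips with 3 to 60 N. Pads are 19 mm wide; open, the fingers measure 130 mm over their backs; the gripper's body (75 mm by 190 mm) begins 47 mm behind the grasp point.
Start: joints at [1.069, 0.342, 1.524, -0, 1.275, -0.146], TCP at [0.183, 0.492, 0.246] pointing down, gripper open.
Joint ranges: [-2.53, 2.53], [-0.77, 2.02], [0.04, 2.7], [-1, 4.14], [0.28, 2.66], [-3.11, 3.11]. Speed limits (rad/s): [2.57, 2.57, 3.14, 3.14, 3.14, 3.14].

INTERFACE

Orientations are given as [roll, pitch, yaw] about the fixed x, y, z axes, in that order (R = Rz(yaw) Ry(pitch) Rx(roll)).
In Python, from cell import observe, cams, robot, models gives the robot as it stands.
- The arm moves only by the shell command python3 -m jog 'ROWS' [FORCE]. ROWS is JSON, a list of rows, each a list of 3 entries, a list of its own where there are three numbers: the shift along the tool's x, y, z each as a share of 0.4 m, from -1 to 1, then the turn about the tool's z as a share of pi rad, from -1 to 1, then the closure, from 0 (fully open) to 1 (shut). In form: [[[x, y, z], turn, jaw], ...]. A call has 1 to 12 rows; each row is the pose to reach, as a shift and turn from the pose commanded when the call began, along the tool's axes at that moment, turning the shorter way round; what a row does not reach only later rows make up. A row lasts 1/8 s, in which the tool goes at most 62.5 mm and 10.7 degrees, less where a joint would pass 70% of its speed; a pose out of reach is approached as far as the arm can. A call with a number of a shift or a turn outside -1 to 1 is refused whole. A call with a gripper value outside its range is refused whole. The fingers move at their own pace and stop on an object; FORCE is the grip in N (left out, the last holds). Time passes only in rows, so rows that repeat a pose let the fingers close. It gives the time, the measured TCP pose, the force, the opening and the grip force at its end, in the units of the state.
- observe(): the state, without advancing time (a new reading comes with each control period).
- cams.read_camera(name): name is "scene" or "top"; returns the picture (420x560x3 uint8, red, green, blue); there is no depth.
- cams.camera_model(name): a dict with "camera_matrix" (3x3 intrinsics, pixels), "pose" (4x4, takes a point from camera to world coordinates). Camera axes: x right, y down, z forward; pixel columns grow to the right and rows downward; lengths in m; the calibration is good to about 2 mm. A picture is of the moment at which its call begins. camera_model takes no time and is no camera call.
- robot.hand_in(): hands the job in; it is judged then, once.
Trained networks look in the newest picture that a camera, given by its name, has taken for a name from the list of things; names that differ only in an ending like _2 or _b are one class to them, and where a whole thing is asked for, a point or a joint stands for the part that bears it (a point fixed in the world has none). Each returns a list of dicts, best first, with "confidence" (0 to 1); they miss things now and then, are a little off and sometimes report something else, mostly with a low value. They report only what shows in the picture. A call takes as long as a camera call. They do not tell look-alikes from the thing itself.
- models.find_in(target, camera): "position" ([x, y, z] in m, in world coordinates, good to about 4 mm: the middle of the surface that is visible of it).
- models.pinpoint(target, camera): "position" ([x, y, z] in m, in world coordinates, good to about 4 mm: a listed point, or the origin of a listed thing).
The state is a dict: "time": time; "qpos": joint angles; "qvel": joint speeds; "joint_efforts": joint torques, N m; "tool_pos": TCP position; "tool_rot": TCP orientation; "contact_force": force on the tool from outside, world axes, zero at the start; "torque": the same for the moment, N m; "opening": finger opening in m; "grip_force": force on a finger pad.
Only numpy, scipy, OpenCV 4.12 (cv2) and the standard library are available. Lean on these libraries where they do the work, as an engineer would, in place of code of your own. Each camera call takes 0.05 s, during which the arm holds its last target. There are 200 camera calls.

TASK

Set up the scanning table: first stand the steel angle bracket on its foot wholly within the small white outline (covering the line is fine), set down rather than dropped, let go, and then press on the toe of its foot from above to check that it does not rock. Then push the cast housing along the table, without lifting or tipping it, until it lies wholly within the large white outline (covering the line is fine). The spool, tin and scanner must stay where they are.

Things in the scene. Friction and masses are not known exactly. Their poses are not given: they have to be found in the camera images.
- housing: Cast aluminium housing lying flat: flange 110 (its x) x 170 (its y) x 26 mm high with straight upright sides, on it a 90 x 146 mm body up to 40 mm, a large flat round boss (78 mm across, top at 52 mm, towards its -y end) and a small one (34 mm). About 0.6 kg, slides on the table, too wide to grip. Origin: centre of its underside; z up.
- field: The scan field: large rectangle outlined on the table by 5 mm wide white painted lines, flat, 150 (its x) x 210 (its y) mm over the outside of the lines. Fixed. Origin: its centre, on the table.
- bracket: Steel angle bracket, 0.3 kg, standing: foot 100 (its x) x 64 (its y) mm, 10 mm thick, top 14 mm above the table, on three 4 mm high pads (two under the wall, one under the toe). Upright wall 12 mm thick, 64 mm wide, at the foot's -x end (mid-plane x = -44 mm), up to 94 mm; grip its top, closing along x. Sloping rib beside it, 8 mm thick, up to 55 mm. Origin: foot's centre, at table height; z up.
- bracket_toe (a point): Point on the upper face of the bracket's foot at its free (+x) end, above the single pad: 36 mm from the foot's centre, 14 mm above the table. The place to press.
- mark: The bracket's mark: small rectangle outlined by 5 mm white lines beside the scan field, on its -x side, 134 (its x) x 98 (its y) mm over the outside of the lines. Fixed. Origin: its centre, on the table.
- spool: Bystander: white plastic flanged spool standing on end, 80 mm across, 45 mm high. Origin: centre of its underside. It stands somewhere between housing and scan field, beside or in the way.
- tin: Bystander: round white lidded tin, upright, 74 mm across, 80 mm high. Origin: centre of its underside.
- scanner: Bystander: black hand-held scanner lying on the table, 85 (its x) x 170 (its y) mm, 70 mm high. Origin: centre of its underside.
- housing_corner0 (a point): Corner of the housing's flange outline at table height: x = 55, y = 85 mm in the housing's frame.
- housing_corner1 (a point): Corner of the housing's flange outline at table height: x = 55, y = -85 mm in the housing's frame.
- housing_corner2 (a point): Corner of the housing's flange outline at table height: x = -55, y = -85 mm in the housing's frame.
- housing_corner3 (a point): Corner of the housing's flange outline at table height: x = -55, y = 85 mm in the housing's frame.
- bracket_corner0 (a point): Corner of the bracket's foot outline at table height: x = 50, y = 32 mm in the bracket's frame.
- bracket_corner1 (a point): Corner of the bracket's foot outline at table height: x = 50, y = -32 mm in the bracket's frame.
- bracket_corner2 (a point): Corner of the bracket's foot outline at table height: x = -50, y = -32 mm in the bracket's frame.
- bracket_corner3 (a point): Corner of the bracket's foot outline at table height: x = -50, y = 32 mm in the bracket's frame.
There are look-alikes about, which are no part of the job. Of the things that look like the housing, the largest one is meant. Leave any pink look-alike of the bracket alone.

How it is judged:
By the outcome, as a careful person would: the job done as asked, in the order asked, and still so for the second after the job is handed in, with the robot touching nothing.
It also fails if it takes over 69 s, if anything falls off the work surface, if the arm or the gripper's body presses on something with over 40 N, if the wrist force passes 120 N, or if a joint passes its speed limit or range.

## Working session

There is one attempt and no reset: what is moved stays moved. The work goes in short steps, Python scripts to look and compute and a shell command to move; the robot and the scene stay as the last step left them, time stands still between calls to the robot, and variables do not carry over. Pictures are saved under pics/ and viewed, at most 10 in all, crops included, and the job is handed in when it is done.

```bash
mkdir -p pics; ls; python3 - <<'E'
from cell import observe,cams,robot,models
import cv2
for n in("top","scene"):
    im=cams.read_camera(n); cv2.imwrite(f"pics/{n}0.png",cv2.resize(im[:,:,::-1],(800,600)))
    m=cams.camera_model(n); print(n,m["camera_matrix"],m["pose"])
    for t in ["housing","bracket","mark","field","spool","tin","scanner","bracket_toe"]:
        print(t,[(round(d["confidence"],2),[round(v,3) for v in d["position"]]) for d in models.pinpoint(t,n)])
print(observe())
E
```

```text
pics
top [[509.49057297   0.         287.93165763]
 [  0.         509.49057297 204.91927572]
 [  0.           0.           1.        ]] [[ 0.02505422 -0.99857277  0.04716682  0.49316582]
 [-0.99967793 -0.02521681 -0.00285514 -0.0057128 ]
 [ 0.00404046 -0.04708009 -0.99888295  1.25829238]
 [ 0.          0.          0.          1.        ]]
housing [(0.95, [0.598, -0.277, 0.001]), (0.64, [0.787, -0.318, 0.002]), (0.63, [0.425, -0.316, 0.003])]
bracket [(0.76, [0.673, 0.004, -0.003]), (0.74, [0.346, -0.131, 0.003])]
mark [(0.56, [0.672, -0.204, -0.002])]
field []
spool [(0.86, [0.454, -0.013, 0.0])]
tin [(0.55, [0.791, -0.128, -0.001])]
scanner [(0.75, [0.791, 0.105, 0.001])]
bracket_toe [(0.85, [0.659, -0.03, 0.01]), (0.72, [0.792, -0.13, 0.001]), (0.57, [0.317, -0.098, 0.019])]
scene [[406.85943142   0.         276.08846422]
 [  0.         406.85943142 201.0745715 ]
 [  0.           0.           1.        ]] [[ 0.64179013  0.53177315 -0.55256018  1.05621004]
 [ 0.766854   -0.45098701  0.456668   -0.39449391]
 [-0.00635368 -0.716818   -0.69723138  0.65679001]
 [ 0.          0.         
[... 563 characters left out ...]
04])]
{'time': 0.9, 'qpos': array([ 1.06899418e+00,  3.41978515e-01,  1.52411190e+00,  4.43072509e-05,
        1.27538007e+00, -1.45992594e-01]), 'qvel': array([7.66260960e-04, 9.97553613e-04, 2.37390981e-05, 1.52918630e-03,
       7.15506659e-04, 3.30059584e-04]), 'joint_efforts': array([-1.67067210e-04, -4.31119859e+01, -2.44486749e+01,  7.19064823e-02,
        4.80870868e-02, -4.10213329e-05]), 'tool_pos': array([0.18285617, 0.49214705, 0.24554751]), 'tool_rot': array([ 3.14146562e+00, -2.41660986e-05,  2.78577021e+00]), 'contact_force': array([0.76414209, 0.35961543, 0.12513362]), 'torque': array([-0.02368239, -0.00527303,  0.02613289]), 'grip_force': 0.0, 'opening': 0.09190454407021639}
```

View pics/top0.png

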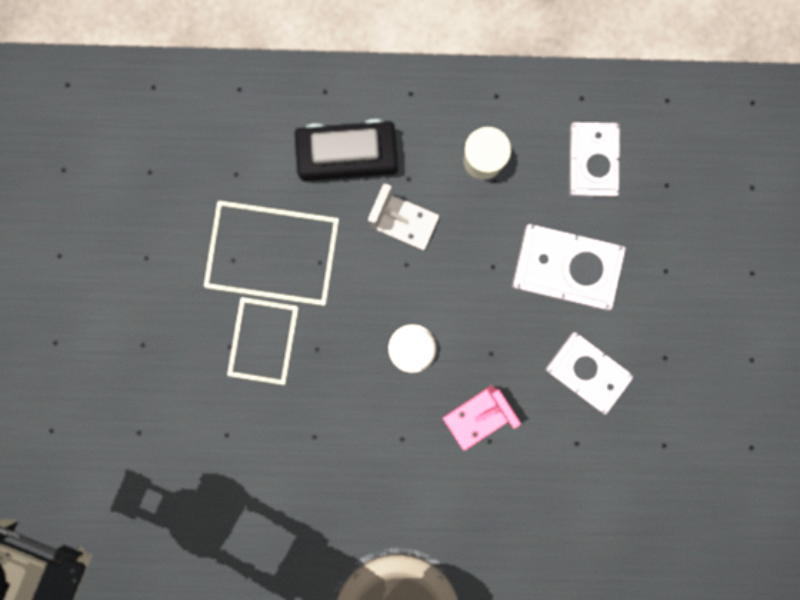

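View pics/scene0.png

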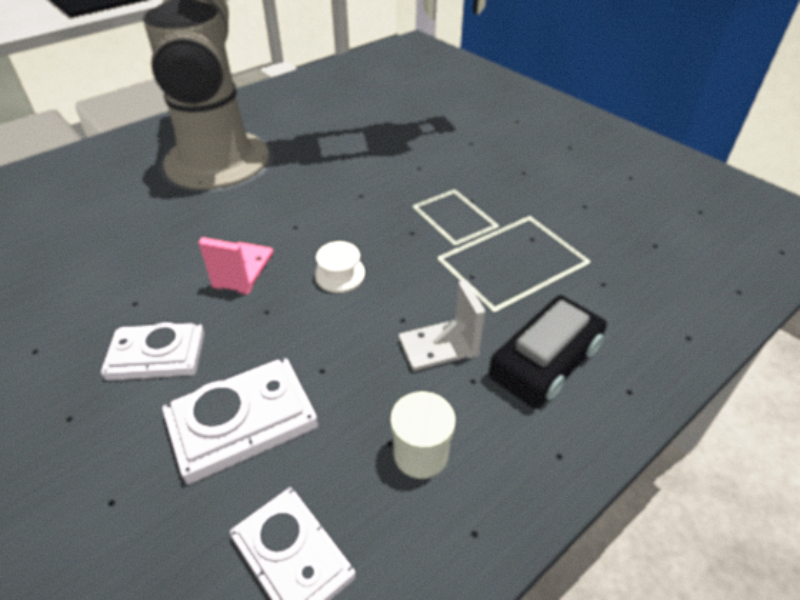

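The pictures agree on these (800×600 top view):
- **Housing candidates:** (570,267), (595,158) and (590,372). The one at (570,267) is clearly the largest, so it is the one meant.
- **Bracket candidates:** white at (405,217) and pink at (482,417). I take the white one and leave the pink one.
- **Outlines:** field at (271,253), mark at (263,340).

Next I'll measure them and confirm with a crop.

```bash
cat > h.py <<'E'
from cell import observe,cams,robot,models
import numpy as np,cv2
def ray(n,uv,z=0.):
    m=cams.camera_model(n);K=np.array(m["camera_matrix"]);P=np.array(m["pose"])
    uv=np.atleast_2d(uv).astype(float)
    d=(P[:3,:3]@np.linalg.inv(K)@np.c_[uv,np.ones(len(uv))].T).T
    o=P[:3,3]; return o+d*((z-o[2])/d[:,2])[:,None]
def proj(n,X):
    m=cams.camera_model(n);K=np.array(m["camera_matrix"]);P=np.array(m["pose"])
    c=(np.atleast_2d(X)-P[:3,3])@P[:3,:3]; p=c@K.T; return p[:,:2]/p[:,2:]
def rect(n,im,near,z,thr=130,r=0.2):
    "rotated box, in world xy at height z, of the bright blob nearest the point"
    g=(im.min(2)>thr).astype(np.uint8)
    cs,_=cv2.findContours(g,cv2.RETR_EXTERNAL,cv2.CHAIN_APPROX_NONE)
    best=min((c for c in cs if cv2.contourArea(c)>300),key=lambda c:np.linalg.norm(ray(n,c[:,0].mean(0),z)[0,:2]-near))
    w=ray(n,best[:,0],z)[:,:2].astype(np.float32)
    return cv2.minAreaRect(w*1000)
def fit(thing,cam,near,hx,hy,tol=.13):
    "planar pose of thing from its corners found by the network"
    L=np.array([[hx,hy],[hx,-hy],[-hx,-hy],[-hx,hy]]);A=[];B=[]
    for i in range(4):
        for c in cam:
            q=[d for d in models.pinpoint(f"{thing}_corner{i}",c) if np.linalg.norm(np.array(d["position"])[:2]-near)<tol]
            if q: A.append(L[i]);B.append(q[0]["position"][:2])
    A=np.array(A);B=np.array(B)
    a=A-A.mean(0);b=B-B.mean(0)
    th=np.arctan2((a[:,0]*b[:,1]-a[:,1]*b[:,0]).sum(),(a*b).sum())
    R=np.array([[np.cos(th),-np.sin(th)],[np.sin(th),np.cos(th)]])
    t=B.mean(0)-R@A.mean(0)
    return t.round(4),np.degrees(th).round(1),(np.linalg.norm(B-A@R.T-t,axis=1)*1000).round(1)
E
python3 - <<'E'
from h import *
im=cams.read_camera("top");cams.read_camera("scene")
for k,z in(("field",0),("mark",0),("housing",.026)):
    near={"field":[.65,.2],"mark":[.47,.24],"housing":[.6,-.277]}[k]
    print(k,rect("top",im,near,z))
print(fit("housing",["top","scene"],[.6,-.277],.055,.085))
print(fit("bracket",["top","scene"],[.673,.003],.05,.032,.09))
big=cv2.resize(im[120:330,240:470,::-1],None,fx=2.6,fy=2.6,interpolation=cv2.INTER_CUBIC);cv2.imwrite("pics/crop1.png",big)
E
```

```text
field ((617.029052734375, 236.32302856445312), (216.98475646972656, 157.2605438232422), 82.75701141357422)
mark ((464.0688781738281, 245.90191650390625), (104.61852264404297, 140.18336486816406), 82.347412109375)
housing ((602.8104858398438, -275.1236877441406), (176.119384765625, 115.55610656738281), 77.98632049560547)
(array([ 0.5798, -0.2488]), np.float64(0.0), array([197.1,  57.2, 155. , 134.4,  57.2, 197.1, 134.4, 155. ]))
(array([0.6742, 0.004 ]), np.float64(0.0), array([ 66.6,  99.5, 109.7,  47.9,  99.5,  66.6,  47.9, 109.7]))
```

View pics/crop1.png

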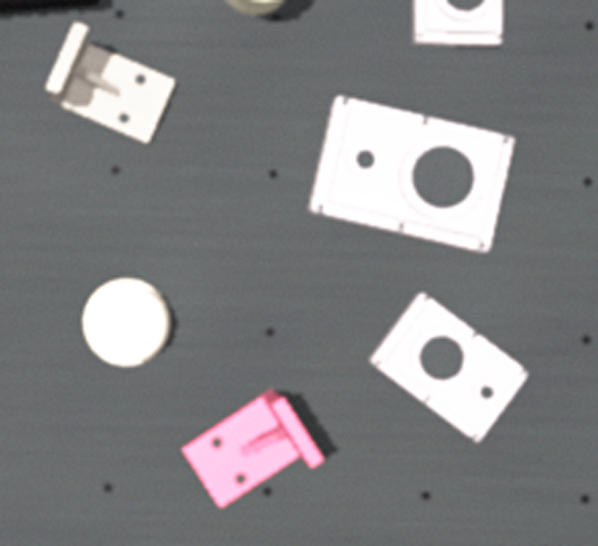

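The crop confirms the choice: the white bracket is at crop (110,80) and the housing, the largest of its kind, at crop (410,175). The fitted centres are plausible, with about 6 mm of blur on the sizes. The corner names turn out to be one class to the network, so I'll take all the corner detections together to get the bracket's yaw.

```bash
cat >> h.py <<'E'
def fit(thing,cam,t0,th0,hx,hy,tol=.03):
    "planar pose: corners detected (one class) matched to nearest predicted corner"
    from scipy.optimize import least_squares
    L=np.array([[hx,hy],[hx,-hy],[-hx,-hy],[-hx,hy]])
    B=np.array([d["position"][:2] for c in cam for d in models.pinpoint(thing+"_corner0",c)])
    def M(p): c,s=np.cos(p[2]),np.sin(p[2]); return L@np.array([[c,s],[-s,c]])+p[:2]
    D=np.linalg.norm(B[:,None]-M([*t0,th0])[None],axis=2);k=D.argmin(1);ok=D.min(1)<tol
    r=least_squares(lambda p:((M(p)[k]-B)[ok]).ravel(),[*t0,th0],x_scale=[.1,.1,1])
    return r.x[:2].round(4),np.degrees(r.x[2]).round(1),(np.linalg.norm((M(r.x)[k]-B)[ok],axis=1)*1000).round(1)
E
python3 - <<'E'
from h import *
print(fit("housing",["top","scene"],[.603,-.275],np.radians(-12),.055,.085))
print(fit("bracket",["top","scene"],[.674,.004],np.radians(-113),.05,.032))
im=cams.read_camera("top")
# foot free edge region: fine check with template corners
for th in(-118,-115,-112,-109):
    c,s=np.cos(np.radians(th)),np.sin(np.radians(th));R=np.array([[c,-s],[s,c]])
    pts=np.array([[.05,.032],[.05,-.032]])@R.T+[.674,.004]
    print(th,proj("top",np.c_[pts,[.014]*2]).round(1).tolist())
g=(im.min(2)>130).astype(np.uint8);cs,_=cv2.findContours(g,0,1)
c=min(cs,key=lambda c:np.linalg.norm(c[:,0].mean(0)-[283,152]) if cv2.contourArea(c)>300 else 1e9)
print(cv2.approxPolyDP(c,4,True)[:,0].tolist())
E
```

```text
(array([ 0.6012, -0.277 ]), np.float64(-12.5), array([2.3, 2.7, 1.5, 3.9, 1.1, 0.6, 3.3, 2. ]))
(array([0.6743, 0.0053]), np.float64(-112.0), array([0.3, 2.2, 5.2, 2.5, 2.4, 1. , 3. , 4.8]))
-118 [[307.9, 153.8], [295.1, 176.4]]
-115 [[307.8, 152.6], [296.2, 175.8]]
-112 [[307.6, 151.3], [297.3, 175.1]]
-109 [[307.4, 150.1], [298.3, 174.4]]
[[274, 138], [273, 150], [263, 160], [297, 174], [307, 150]]
```

```bash
cat >> h.py <<'E'
def go(x,y,z,psi=None):
    "shares for a move from the current pose to TCP x,y,z, yaw psi (deg)"
    s=observe();p=np.array(s["tool_pos"]);a=s["tool_rot"][2]
    d=np.array([x,y,z])-p;c,n=np.cos(a),np.sin(a)
    t=0 if psi is None else -((psi-np.degrees(a)+180)%360-180)/180
    return (np.array([d[0]*c+d[1]*n,d[0]*n-d[1]*c,-d[2]])/.4).round(4).tolist(),round(t,4)
E
python3 -c "
from h import *
print(go(.6905,.0453,.17,158),go(.44,.27,.2,158))"
```

```text
([-1.5787, -0.605, 0.1888], np.float64(0.009)) ([-0.796, -0.2966, 0.1138], np.float64(0.009))
```

```bash
python3 -m jog '[[[-0.8,-0.3,0.11],0.009,0],[[-0.8,-0.3,0.11],0.009,0],[[-0.8,-0.3,0.11],0.009,0],[[-0.8,-0.3,0.11],0.009,0],[[-0.8,-0.3,0.11],0.009,0],[[-0.8,-0.3,0.11],0.009,0]]' 30; python3 -c "
from h import *
print(go(.6905,.0453,.15,158))"
```

```text
time: 2.8
tool_pos: [0.443, 0.2659, 0.2011]
tool_rot: [-3.141, 0.0, 2.755]
contact_force: [-0.1, -0.4, 1.0]
opening: 0.0918
grip_force: 0.0
([-0.7811, -0.2774, 0.1278], np.float64(-0.0009))
```

```bash
python3 -m jog '[[[-0.78,-0.277,0.128],0,0],[[-0.78,-0.277,0.128],0,0],[[-0.78,-0.277,0.128],0,0],[[-0.78,-0.277,0.128],0,0],[[-0.78,-0.277,0.128],0,0],[[-0.78,-0.277,0.128],0,0],[[-0.78,-0.277,0.128],0,0],[[-0.78,-0.277,0.128],0,0]]'; python3 - <<'E'
from h import *
print(go(.6905,.0453,.08,158))
im=cams.read_camera("scene");cv2.imwrite("pics/s1.png",cv2.resize(im[100:300,200:400,::-1],(600,600),interpolation=cv2.INTER_CUBIC))
E
```

```text
time: 3.8
tool_pos: [0.6881, 0.0494, 0.1503]
tool_rot: [3.141, -0.001, 2.758]
contact_force: [-0.7, 0.6, -0.2]
opening: 0.0912
grip_force: 0.0
([-0.0094, -0.0074, 0.1759], np.float64(0.0001))
```

View pics/s1.png

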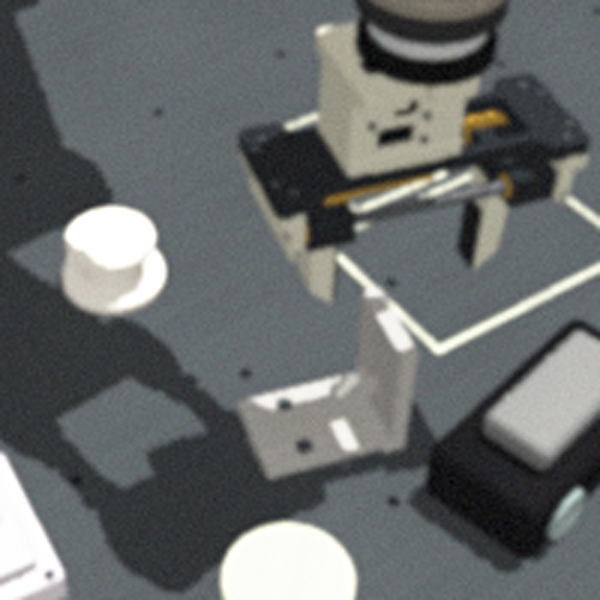

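The crop shows the fingers (tips near crop (315,290) and (485,255)) straddling the wall top at (390,310), with the scanner clear on the right. I'll descend and grip.

```bash
python3 -m jog '[[[-0.009,-0.007,0.05],0,0],[[-0.009,-0.007,0.12],0,0],[[-0.009,-0.007,0.175],0,0],[[-0.009,-0.007,0.175],0,0],[[-0.009,-0.007,0.175],0,1],[[-0.009,-0.007,0.175],0,1],[[-0.009,-0.007,0.175],0,1],[[-0.009,-0.007,0.175],0,1],[[-0.009,-0.007,0.175],0,1],[[-0.009,-0.007,0.175],0,1]]' 30; python3 -c "
from h import *
print(observe()['qpos'].round(2))"
```

```text
time: 5.1
tool_pos: [0.691, 0.0446, 0.0803]
tool_rot: [3.142, -0.0, 2.757]
contact_force: [-0.1, -0.3, -0.3]
opening: 0.0361
grip_force: 0.0
[-0.05  0.79  1.2   0.    1.15 -1.23]
```

```bash
python3 -m jog '[[[0,0,0],0,1],[[0,0,0],0,1],[[0,0,0],0,1],[[0,0,0],0,1],[[0,0,0],0,1]]' 30; python3 -c "
from h import *
s=observe();print(s['opening'],s['grip_force'],s['tool_pos'])"
```

```text
time: 5.72
tool_pos: [0.6911, 0.0447, 0.0803]
tool_rot: [3.141, 0.0, 2.758]
contact_force: [0.0, -0.4, -1.1]
opening: 0.012
grip_force: 30.0
0.01199430668480432 30.00001609325409 [0.69108575 0.04472138 0.08031293]
```

```bash
python3 -c "
from h import *
print(go(.4204,.2517,.15,-97.5))"; python3 -m jog '[[[0,0,-0.06],0,1],[[0,0,-0.15],0,1],[[0,0,-0.18],0,1]]' 45
```

```text
([0.8213, 0.2262, -0.1742], np.float64(-0.5806))
time: 6.1
tool_pos: [0.6918, 0.0445, 0.1542]
tool_rot: [3.141, 0.003, 2.757]
contact_force: [0.7, 0.5, -4.0]
opening: 0.0116
grip_force: 45.0
```

```bash
python3 -m jog '[[[0.1,0.03,0],-0.04,1],[[0.2,0.055,0],-0.1,1],[[0.3,0.08,0],-0.16,1],[[0.4,0.11,0],-0.22,1],[[0.5,0.14,0],-0.28,1],[[0.6,0.165,0],-0.34,1],[[0.7,0.19,0],-0.4,1],[[0.78,0.21,0],-0.46,1],[[0.82,0.226,0],-0.52,1],[[0.82,0.226,0],-0.58,1],[[0.82,0.226,0],-0.58,1],[[0.82,0.226,0],-0.58,1]]'; python3 - <<'E'
from h import *
print(go(.4204,.2517,.085,-97.5))
cams.read_camera("top")
im=cams.read_camera("scene");cv2.imwrite("pics/s2.png",cv2.resize(im[60:260,240:440,::-1],(600,600),interpolation=cv2.INTER_CUBIC))
for c in("top","scene"):print([(round(d["confidence"],2),np.round(d["position"],3).tolist()) for d in models.pinpoint("bracket_corner0",c)])
E
```

```text
time: 7.6
tool_pos: [0.4206, 0.251, 0.1519]
tool_rot: [3.141, -0.001, -1.707]
contact_force: [0.7, -0.3, -3.2]
opening: 0.0121
grip_force: 45.0
([-0.0016, 0.0008, 0.1671], np.float64(-0.0018))
[(0.94, [0.503, 0.208, 0.072]), (0.84, [0.288, -0.108, 0.001]), (0.84, [0.336, -0.069, 0.001]), (0.83, [0.409, 0.221, 0.071]), (0.71, [0.391, -0.15, 0.002]), (0.67, [0.342, -0.19, -0.003]), (0.34, [0.597, -0.276, -0.0])]
[(0.91, [0.418, 0.286, 0.07]), (0.9, [0.393, -0.148, -0.001]), (0.87, [0.519, 0.269, 0.077]), (0.87, [0.341, -0.066, 0.002]), (0.82, [0.509, 0.206, 0.072]), (0.77, [0.284, -0.107, 0.0]), (0.69, [0.342, -0.186, -0.002]), (0.61, [0.408, 0.218, 0.07]), (0.2, [0.465, 0.24, 0.072])]
```

View pics/s2.png

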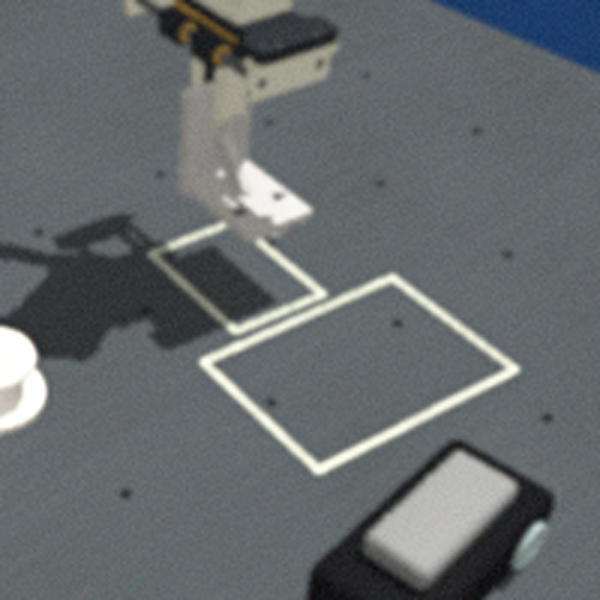

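The bracket hangs level over the mark (crop (240,170)). Its corners average (0.463, 0.245) at about 71 mm, which matches the mark. I'll lower it slowly.

```bash
python3 -m jog '[[[-0.0016,0.0008,0.08],-0.002,1],[[-0.0016,0.0008,0.14],-0.002,1],[[-0.0016,0.0008,0.165],-0.002,1],[[-0.0016,0.0008,0.170],-0.002,1],[[-0.0016,0.0008,0.174],-0.002,1],[[-0.0016,0.0008,0.176],-0.002,1],[[-0.0016,0.0008,0.178],-0.002,1],[[-0.0016,0.0008,0.178],-0.002,1]]'
```

```text
time: 8.8
tool_pos: [0.4207, 0.2521, 0.0813]
tool_rot: [-3.141, 0.0, -1.697]
contact_force: [0.2, -0.4, -3.3]
opening: 0.0115
grip_force: 45.0
```

```bash
python3 -m jog '[[[0,0,0.001],0,1],[[0,0,0.002],0,1],[[0,0,0.003],0,1],[[0,0,0.003],0,1]]'
```

```text
time: 9.3
tool_pos: [0.4206, 0.252, 0.0802]
tool_rot: [-3.141, 0.0, -1.697]
contact_force: [-1.5, -0.3, 2.1]
opening: 0.0119
grip_force: 45.0
```

```bash
python3 -m jog '[[[0,0,0],0,0.8],[[0,0,0],0,0.6],[[0,0,0],0,0.5],[[0,0,0],0,0.5],[[0,0,0],0,0.5],[[0,0,-0.05],0,0.5],[[0,0,-0.12],0,0.5],[[0,0,-0.2],0,0.5],[[0,0,-0.2],0,0.5]]'; python3 - <<'E'
from h import *
cams.read_camera("top");cams.read_camera("scene")
print(fit("bracket",["top","scene"],[.464,.246],np.radians(-7.5),.05,.032))
t=np.array([.464,.246]);c,s=np.cos(-.131),np.sin(-.131)
p=t+.036*np.array([c,s]);print(p,go(*p,.15,172.5),go(*p,.15,-7.5))
E
```

```text
time: 10.42
tool_pos: [0.4219, 0.2526, 0.1621]
tool_rot: [-3.137, 0.003, -1.697]
contact_force: [-0.0, 0.1, 0.0]
opening: 0.0461
grip_force: 0.0
(array([0.4637, 0.2458]), np.float64(-7.9), array([3.5, 3.1, 1.1, 4.8, 2.8, 3. , 1. ]))
[0.49969154 0.24129748] ([0.0008, -0.2009, 0.0224], np.float64(0.5014)) ([0.0008, -0.2009, 0.0224], np.float64(-0.4986))
```

```bash
python3 -m jog '[[[0,-0.05,0],0.06,1],[[0,-0.1,0],0.12,1],[[0,-0.15,0],0.18,1],[[0,-0.2,0.02],0.24,1],[[0,-0.2,0.02],0.3,1],[[0,-0.2,0.02],0.36,1],[[0,-0.2,0.02],0.42,1],[[0,-0.2,0.02],0.48,1],[[0,-0.2,0.02],0.5,1],[[0,-0.2,0.02],0.5,1],[[0,-0.2,0.02],0.5,1]]'; python3 -c "
from h import *
print(go(.4997,.2413,.033,172.5))"
```

```text
time: 12.0
tool_pos: [0.4997, 0.2418, 0.1513]
tool_rot: [-3.141, -0.001, 3.017]
contact_force: [-0.1, 0.0, -0.4]
opening: 0.0006
grip_force: 0.0
([-0.0001, -0.0013, 0.2958], np.float64(0.0019))
```

```bash
python3 -m jog '[[[0,0,0.1],0,1],[[0,0,0.2],0,1],[[0,0,0.26],0,1],[[0,0,0.28],0,1],[[0,0,0.287],0,1],[[0,0,0.29],0,1],[[0,0,0.293],0,1],[[0,0,0.293],0,1]]'
```

```text
time: 13.0
tool_pos: [0.5002, 0.242, 0.0352]
tool_rot: [3.141, 0.001, 3.015]
contact_force: [-0.0, 0.0, 0.1]
opening: 0.0004
grip_force: 0.0
```

```bash
python3 -m jog '[[[0,0,0.002],0,1],[[0,0,0.004],0,1],[[0,0,0.006],0,1],[[0,0,0.006],0,1]]'
```

```text
time: 13.5
tool_pos: [0.5, 0.2419, 0.0331]
tool_rot: [3.141, 0.0, 3.015]
contact_force: [-2.8, -0.6, 7.1]
opening: 0.0002
grip_force: 3.4
```

```bash
python3 -m jog '[[[0,0,0.002],0,1],[[0,0,0.002],0,1],[[0,0,0.002],0,1]]'; python3 -m jog '[[[0,0,-0.05],0,1],[[0,0,-0.15],0,1],[[0,0,-0.3],0,1],[[0,0,-0.4],0,1],[[0,0,-0.4],0,1]]'; python3 - <<'E'
from h import *
im=cams.read_camera("top");cams.read_camera("scene")
print(fit("bracket",["top","scene"],[.464,.246],np.radians(-7.5),.05,.032))
print(fit("housing",["top","scene"],[.602,-.276],np.radians(-12),.055,.085),rect("top",im,[.602,-.276],.026))
print(rect("top",im,[.454,-.015],.04))
E
```

```text
time: 13.88
tool_pos: [0.5001, 0.242, 0.033]
tool_rot: [3.141, 0.001, 3.015]
contact_force: [-5.2, -1.3, 12.5]
opening: 0.0002
grip_force: 6.6
time: 14.5
tool_pos: [0.5016, 0.2425, 0.195]
tool_rot: [3.138, 0.007, 3.015]
contact_force: [0.1, 0.6, -0.7]
opening: 0.0002
grip_force: 0.0
(array([0.4644, 0.2466]), np.float64(-7.8), array([1.6, 1.4, 1.3, 1. , 1.3]))
(array([ 0.6011, -0.2784]), np.float64(-12.0), array([0.6, 3.8, 3.5, 2.6, 5.4, 1.6, 1.4])) ((602.905029296875, -275.1761779785156), (176.74598693847656, 115.71305847167969), 78.13955688476562)
((459.8725891113281, -12.833763122558594), (76.778076171875, 79.86200714111328), 64.89095306396484)
```

```bash
python3 -m jog '[[[-0.1,-0.12,0],0,0.35],[[-0.1,-0.25,0],0.05,0.35],[[-0.1,-0.37,0],0.1,0.35],[[-0.1,-0.5,0],0.15,0.35],[[-0.1,-0.62,0],0.2,0.35],[[-0.1,-0.75,0],0.26,0.35],[[-0.1,-0.87,0],0.32,0.35],[[-0.1,-0.95,0],0.38,0.35],[[-0.1,-0.95,0],0.43,0.35],[[-0.1,-0.95,0],0.48,0.35],[[-0.1,-0.95,0],0.527,0.35]]'; python3 -c "
from h import *
print(go(.578,-.389,.15,78))"
```

```text
time: 16.18
tool_pos: [0.4913, -0.1401, 0.1904]
tool_rot: [-3.14, -0.001, 1.354]
contact_force: [0.4, 0.7, -0.2]
opening: 0.0593
grip_force: 0.0
([-0.561, 0.3455, 0.1011], np.float64(-0.0023))
```

```bash
python3 -m jog '[[[-0.14,0.086,0.02],0,0.35],[[-0.28,0.173,0.04],0,0.35],[[-0.42,0.26,0.06],0,0.35],[[-0.56,0.345,0.1],-0.002,0.35],[[-0.56,0.345,0.1],-0.002,0.35],[[-0.56,0.345,0.1],-0.002,0.35],[[-0.56,0.345,0.1],-0.002,0.35]]'; python3 - <<'E'
from h import *
print(go(.578,-.389,.028,78))
im=cams.read_camera("top");cv2.imwrite("pics/t3.png",cv2.resize(im[100:340,300:500,::-1],(500,600),interpolation=cv2.INTER_CUBIC))
print(proj("top",[[.584,-.360,.026]]))
E
```

```text
time: 17.05
tool_pos: [0.5795, -0.387, 0.1511]
tool_rot: [-3.141, -0.001, 1.366]
contact_force: [-0.1, -0.5, -1.0]
opening: 0.0596
grip_force: 0.0
([-0.0057, -0.0026, 0.3077], np.float64(0.0016))
[[432.7859454  195.12929136]]
```

View pics/t3.png

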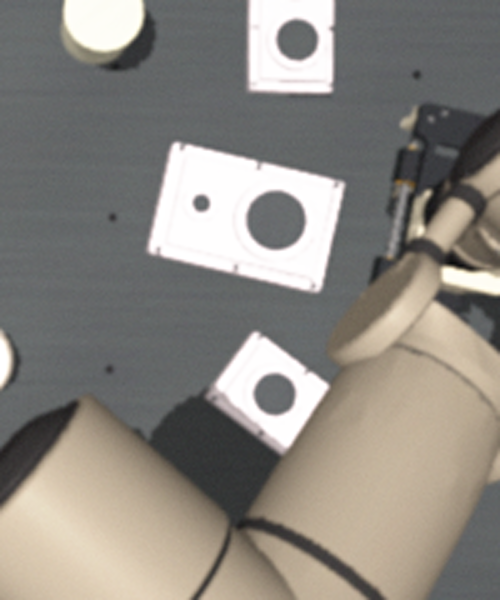

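The gripper is behind the housing's right-hand end face (crop (330,240)), clear of both look-alikes. I'll descend behind that face.

```bash
python3 -m jog '[[[-0.006,-0.003,0.1],0.0016,0.35],[[-0.006,-0.003,0.2],0.0016,0.35],[[-0.006,-0.003,0.28],0.0016,0.35],[[-0.006,-0.003,0.307],0.0016,0.35],[[-0.006,-0.003,0.307],0.0016,0.35],[[-0.006,-0.003,0.307],0.0016,0.35]]'; python3 -m jog '[[[0.02,0,0],0,0.35],[[0.035,0,0],0,0.35],[[0.045,0,0],0,0.35],[[0.055,0,0],0,0.35],[[0.065,0,0],0,0.35],[[0.075,0,0],0,0.35],[[0.075,0,0],0,0.35]]'
```

```text
time: 17.85
tool_pos: [0.5789, -0.3906, 0.0308]
tool_rot: [3.139, 0.001, 1.361]
contact_force: [0.3, 0.6, 0.3]
opening: 0.0598
grip_force: 0.0
time: 18.73
tool_pos: [0.5845, -0.3607, 0.0289]
tool_rot: [3.141, -0.0, 1.361]
contact_force: [-0.1, -2.8, 1.6]
opening: 0.0596
grip_force: 1.3
```

Contact made. The first push is an arc that turns the housing left by 12°.

```bash
python3 -m jog '[[[0.02,0,0],-0.004,0.35],[[0.045,-0.001,0],-0.01,0.35],[[0.07,-0.002,0],-0.016,0.35],[[0.095,-0.003,0],-0.021,0.35],[[0.12,-0.005,0],-0.027,0.35],[[0.145,-0.007,0],-0.032,0.35],[[0.17,-0.01,0],-0.038,0.35],[[0.195,-0.013,0],-0.043,0.35],[[0.22,-0.017,0],-0.049,0.35],[[0.245,-0.021,0],-0.054,0.35],[[0.27,-0.026,0],-0.06,0.35],[[0.295,-0.031,0],-0.066,0.35]]'; python3 - <<'E'
from h import *
im=cams.read_camera("top");cams.read_camera("scene")
s=observe();a=s["tool_rot"][2];p=s["tool_pos"][:2]+.0945*np.array([np.cos(a),np.sin(a)]);print("expect",p,np.degrees(a)-90)
print(fit("housing",["top","scene"],p,a-np.pi/2,.055,.085))
E
```

```text
time: 20.23
tool_pos: [0.5971, -0.2422, 0.0289]
tool_rot: [3.141, 0.0, 1.569]
contact_force: [1.7, -5.2, 2.1]
opening: 0.0595
grip_force: 2.5
expect [ 0.5967005  -0.14625681] -0.04982859781975435
(array([ 0.5973, -0.145 ]), np.float64(0.0), array([2.6, 2.3, 1.8, 2. , 2.3, 1.3, 1.1]))
```

```bash
python3 -m jog '[[[0.025,0,0],0,0.35],[[0.055,0,0],0,0.35],[[0.085,0,0],0,0.35],[[0.115,0,0],0,0.35],[[0.145,0,0],0,0.35],[[0.175,0,0],0,0.35],[[0.205,0,0],0,0.35],[[0.235,0,0],0,0.35],[[0.265,0,0],0,0.35],[[0.295,0,0],0,0.35],[[0.325,0,0],0,0.35],[[0.355,0,0],0,0.35]]'; python3 -m jog '[[[0.03,0,0],0,0.35],[[0.06,0,0],0,0.35],[[0.09,0,0],0,0.35],[[0.12,0,0],0,0.35],[[0.15,0,0],0.002,0.35],[[0.18,0,0],0.004,0.35],[[0.21,0.001,0],0.006,0.35],[[0.24,0.002,0],0.008,0.35],[[0.27,0.003,0],0.01,0.35],[[0.3,0.004,0],0.012,0.35],[[0.33,0.005,0],0.014,0.35],[[0.36,0.006,0],0.016,0.35]]'; python3 - <<'E'
from h import *
im=cams.read_camera("top");cams.read_camera("scene")
s=observe();a=s["tool_rot"][2];p=s["tool_pos"][:2]+.0945*np.array([np.cos(a),np.sin(a)]);print("expect",p,np.degrees(a)-90)
print(fit("housing",["top","scene"],p,a-np.pi/2,.055,.085,.04))
print(go(.607,.142,.029,84))
E
```

```text
time: 21.92
tool_pos: [0.5971, -0.1, 0.0287]
tool_rot: [3.142, -0.0, 1.568]
contact_force: [0.5, -3.2, -1.4]
opening: 0.0597
grip_force: 1.3
time: 23.42
tool_pos: [0.5999, 0.044, 0.0287]
tool_rot: [-3.142, -0.0, 1.517]
contact_force: [0.3, -2.7, -0.8]
opening: 0.06
grip_force: 1.5
expect [0.60482927 0.13931443] -2.982469062258062
(array([0.6054, 0.1404]), np.float64(-2.7), array([3.9, 2.4, 2. , 3.7]))
([0.2459, 0.0047, -0.0006], np.float64(0.0167))
```

```bash
python3 -m jog '[[[0.03,0,0],0.002,0.35],[[0.06,0,0],0.004,0.35],[[0.09,0.001,0],0.006,0.35],[[0.12,0.001,0],0.008,0.35],[[0.15,0.002,0],0.01,0.35],[[0.18,0.003,0],0.012,0.35],[[0.21,0.004,0],0.014,0.35],[[0.235,0.005,0],0.016,0.35],[[0.244,0.005,0],0.017,0.35],[[0.244,0.005,0],0.017,0.35]]'; python3 -m jog '[[[-0.03,0,0],0,0.35],[[-0.1,0,0],0,0.35],[[-0.1,0,-0.1],0,0.35],[[-0.2,0,-0.25],0,0.35],[[-0.4,0,-0.4],0,0.35],[[-0.55,0,-0.4],0,0.35],[[-0.7,0,-0.4],0,0.35],[[-0.8,0,-0.4],0,0.35],[[-0.8,0,-0.4],0,0.35]]'; python3 - <<'E'
from h import *
im=cams.read_camera("top");cams.read_camera("scene")
print(fit("housing",["top","scene"],[.617,.236],np.radians(-6),.055,.085,.04))
print(fit("bracket",["top","scene"],[.464,.246],np.radians(-7.5),.05,.032))
cv2.imwrite("pics/t4.png",cv2.resize(im[60:300,90:390,::-1],(750,600),interpolation=cv2.INTER_CUBIC))
for n in("spool","tin","scanner"):print(n,models.pinpoint(n,"top")[:1],models.pinpoint(n,"scene")[:1])
E
```

```text
time: 24.88
tool_pos: [0.6071, 0.1413, 0.0286]
tool_rot: [3.142, -0.001, 1.464]
contact_force: [-0.2, -0.4, 0.4]
opening: 0.0596
grip_force: 0.0
time: 26.0
tool_pos: [0.5721, -0.1821, 0.1888]
tool_rot: [3.141, 0.0, 1.459]
contact_force: [-0.4, 0.3, 0.4]
opening: 0.0596
grip_force: 0.0
(array([0.6183, 0.2353]), np.float64(-6.1), array([3.6, 3.9, 2.2, 3.1, 2.8, 3.9, 2.1]))
(array([0.4639, 0.2467]), np.float64(-6.9), array([0.8, 2.6, 1.3, 2.2, 2. , 2.2, 2.3, 1.7]))
spool [{'position': [0.4548, -0.0159, -0.0016], 'confidence': 0.85}] [{'position': [0.453, -0.0194, 0.0036], 'confidence': 0.82}]
tin [{'position': [0.7898, -0.1304, 0.0014], 'confidence': 0.76}] [{'position': [0.787, -0.1262, -0.0011], 'confidence': 0.97}]
scanner [{'position': [0.7897, 0.1088, 0.003], 'confidence': 0.74}] [{'position': [0.7897, 0.1064, -0.0016], 'confidence': 0.75}]
```

View pics/t4.png

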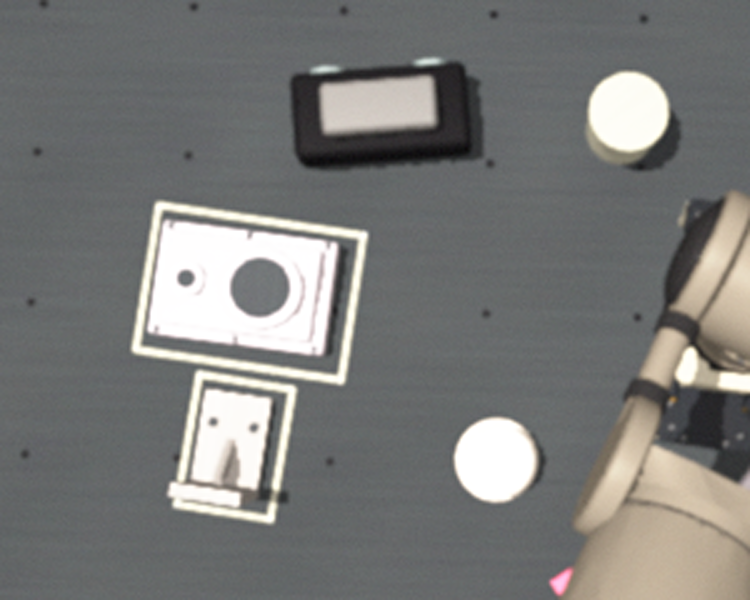

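The housing (crop (240,290)) lies inside the large outline. The bracket (crop (235,440)) stands inside the small one, and its wall top only looks outside because of perspective. The spool, tin and scanner are where they were.

```bash
python3 -c "
from cell import robot
print(robot.hand_in())"
```

```text
the job is handed in; nothing more can be done
None
```

I handed the job in at about 26 s: the bracket stands inside its mark and held firm under a 12.5 N press on the toe, the housing was pushed flat into the scan field, and the spool, tin and scanner have not moved.

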